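# Return a piston pin to its size in the graded rack

### The arm

A 7-joint arm with a two-finger parallel gripper is mounted at the origin on the work surface. World frame = base frame: x ahead of the robot, y to its left, z up, the work surface at z = 0. Lengths are in m, angles in rad, forces in N, time in s.
With the tool pointing down it reaches from about 0.4 to 0.85 m from the base axis. Payload 4.5 kg.
Tool frame: the origin (TCP) lies at the very end of the fingers, on their centre line; the grasp point (between the pads) lies 19 mm behind it (r.grasp_offset is the distance from the TCP to the grasp point, in m); y points along the fingers, z is the direction in which the jaws open and shut, and the axes are right-handed (so a half turn about y gives the same grasp; the last joint's range is limited). The gripper opens to 88 mm and grips with 3 to 60 N. Pads are 18 mm wide; open, the fingers measure 123 mm over their backs; the gripper's body (75 mm by 187 mm) begins 45 mm behind the grasp point.
Start: joints at [-1.156, 0.689, -0.195, 1.565, 0.157, 0.902, -0.215], TCP at [0.232, 0.58, 0.239] pointing down, gripper open.
Joint ranges: [-3.01, 3.01], [-0.46, 2.08], [-1.47, 1.51], [0.13, 2.56], [-1, 4.14], [0.04, 2.09], [-2.66, 2.66]. Speed limits (rad/s): [2.57, 2.57, 3.14, 3.14, 3.14, 3.14, 3.14].

### API

Orientations are given as a unit quaternion [x, y, z, w].
In Python, from bench import r gives the robot as it stands.
- The arm moves only by the shell command python3 -m pendant 'ROWS' [OPENING] [FORCE]. ROWS is JSON, a list of rows, each a list of 2 entries, a list of its own where there are three numbers: the shift along the tool's x, y, z in m, then the turn, a rotation vector about the tool's x, y, z in degrees. A call has 1 to 20 rows; each row shifts and turns the commanded pose from where the row before left it, along the tool's axes as they then stand; what a row does not reach is not made up. A row lasts 1/12 s, in which the tool goes at most 41.7 mm and 7.16 degrees, less where a joint would pass 70% of its speed; a pose out of reach is approached as far as the arm can. A call with a gripper value outside its range is refused whole. OPENING is the gripper command: -1 is fully open, 1 is shut, values between are in proportion, set as the call begins (- or left out, the last holds). The fingers move at their own pace and stop on an object; FORCE is the grip in N (left out, the last holds). Time passes only in rows, so rows that do not move let the fingers close. It gives the time, the measured TCP pose, the force and the opening at its end, in the units of the state.
- r.observe(): the state, without advancing time (a new reading comes with each control period).
- r.snapshot(name): name is "side" or "top" or "wrist"; returns the picture (384x512x3 uint8, blue, green, red); there is no depth.
- r.camera_params(name): a dict with "fx", "fy", "cx", "cy" (pixels), "rvec" (rotation vector, rad) and "tvec" (3), from world to camera coordinates, as OpenCV has them. Camera axes: x right, y down, z forward; pixel columns grow to the right and rows downward; lengths in m; the calibration is good to about 2 mm. The wrist camera is an equidistant fisheye: a pixel r from the principal point sees the ray r / f radians off the axis. A picture is of the moment at which its call begins: read the wrist's pose just before it. camera_params takes no time and is no camera call; for the wrist camera it gives the pose at the moment of the call.
- r.hand_in(): hands the job in, once; it reports no verdict.
The state is a dict: "clock": time; "joint_pos": joint angles; "joint_vel": joint speeds; "joint_efforts": joint torques, N m; "tool_pos": TCP position; "eef_rot": TCP orientation; "wrist_force": force on the tool from outside, world axes, zero at the start; "torque": the same for the moment, N m; "gripper_width": opening from 0.0 (shut) to 1.0 (fully open).
Only numpy, scipy, OpenCV 4.12 (cv2) and the standard library are available. Lean on these libraries where they do the work, as an engineer would, in place of code of your own. Each camera call takes 0.05 s, during which the arm holds its last target.

### The job

Take the piston pin that stands on the rubber pad and put it into the hole of its own diameter in the graded size rack, then push it down past the stiff follower until it is fully home, and let go. The hole bar may be clamped well to either side in its frame, so feel gently for the hole and never lean on the rack hard (30 N breaks it). Leave the two stock pins and the other things on the bench where they are.

Things in the scene. Friction and masses are not known exactly. Their poses are not given: they have to be found in the camera images.
- rack: Size rack, fixed: dark steel base plate 84 x 284 x 6 mm with a stop at each end and on it an aluminium bar, 56 x 222 mm, with a row of five holes; bar top 50 mm above the bench. Origin: underside centre of the base plate; y along the row towards the larger holes, x across, z up. The bar is clamped firmly but up to 18 mm either way along y: this pose does not show that shift. Over 30 N breaks the rack.
- row (a point): Frame's mid point at the bar's top, 50 mm above the bench (axes as the rack). Holes for pins of 15, 18, 21, 24, 27 mm lie at y = -84, -42, 0, 42, 84 mm from it, plus the bar's shift (one for all, to be felt or seen), x = 0. Each is 1 mm wider than its pin. All are empty. A pin slid lightly over the top catches in its hole.
- floor (a point): Point at the height of the holes' floors, 20 mm above the bench, under row (axes as the rack). Holes are 30 mm deep. In each a black follower disc first sits 20 mm below the bar's top; it yields stiffly at about 6 N, goes down 10 mm to the floor and stays. A pin fully home has its lower end on the floor and stands 45 mm out of the bar.
- pin18: Steel piston pin, 18 mm in diameter, 75 mm long, about 0.12 kg, both ends chamfered 1.5 mm, standing upright. Origin: centre of its lower end; z runs up its axis. Which of the three pins stands on the rubber pad (within 15 mm of its centre) varies; the other two stand on the plywood board, about 80 mm apart.
- pin21: Steel piston pin, 21 mm in diameter, 75 mm long, about 0.12 kg, both ends chamfered 1.5 mm, standing upright. Origin: centre of its lower end; z runs up its axis. Which of the three pins stands on the rubber pad (within 15 mm of its centre) varies; the other two stand on the plywood board, about 80 mm apart.
- pin24: Steel piston pin, 24 mm in diameter, 75 mm long, about 0.12 kg, both ends chamfered 1.5 mm, standing upright. Origin: centre of its lower end; z runs up its axis. Which of the three pins stands on the rubber pad (within 15 mm of its centre) varies; the other two stand on the plywood board, about 80 mm apart.
- pad: Black rubber pad 90 x 90 x 4 mm, fixed; the pin to be put away stands on its 4 mm high top. Origin: centre of its underside.
- board: Plywood board 70 x 160 x 4 mm, fixed, carrying the two stock pins that stay. Origin: centre of its underside.
- bearing: Loose ball bearing, 52 mm outside, 15 mm high, lying flat. Leave alone. Origin: centre of its underside.
- filter: Grey oil filter can, 76 mm across, 91 mm tall, standing. Leave alone. Origin: centre of its underside.
- driver: Screwdriver lying on the bench. Leave alone. Origin: about the middle of its length, on its underside.
- nut: Brass hexagon nut, 34 mm across corners, 16 mm high, lying flat. Leave alone. Origin: centre of its underside.
- carton: Small closed cardboard carton, 90 x 70 x 60 mm. Leave alone. Origin: centre of its underside.
Things that resemble listed ones, but are neither listed nor needed, are in the scene too. Of the things that look like the pad, the smallest one is meant.

How it is judged:
On the way, in this order (a step that is already met when the one before it is completed fails the run):
1. the pin from the rubber pad is picked up (((height (world z) of pin18 above 0.04 m and horizontal distance between each of pin21, pin24 and pad above 0.07 m) or (height (world z) of pin21 above 0.04 m and horizontal distance between each of pin18, pin24 and pad above 0.07 m) or (height (world z) of pin24 above 0.04 m and horizontal distance between each of pin18, pin21 and pad above 0.07 m))), for 0.2 s.
2. it stands at least 14 mm deep in the hole of its own size, the follower not yet fully down (((z of pin18 in the frame of rack between 0.015 and 0.036 m and y of pin18 in the frame of rack between -0.0625 and -0.0215 m and x of pin18 in the frame of rack between -0.005 and 0.005 m and angle between pin18's own z axis and vertical below 0.09 rad and horizontal distance between each of pin21, pin24 and pad above 0.07 m and distance of each of pin21, pin24 from where it was at the start of the episode below 0.02 m) or (z of pin21 in the frame of rack between 0.015 and 0.036 m and y of pin21 in the frame of rack between -0.0205 and 0.0205 m and x of pin21 in the frame of rack between -0.005 and 0.005 m and angle between pin21's own z axis and vertical below 0.09 rad and horizontal distance between each of pin18, pin24 and pad above 0.07 m and distance of each of pin18, pin24 from where it was at the start of the episode below 0.02 m) or (z of pin24 in the frame of rack between 0.015 and 0.036 m and y of pin24 in the frame of rack between 0.0215 and 0.0625 m and x of pin24 in the frame of rack between -0.005 and 0.005 m and angle between pin24's own z axis and vertical below 0.09 rad and horizontal distance between each of pin18, pin21 and pad above 0.07 m and distance of each of pin18, pin21 from where it was at the start of the episode below 0.02 m))), for 0.1 s.
At the end, for the whole second after the job is handed in: The pin that began on the rubber pad stands upright (within 5 degrees) in the hole of its own diameter, its lower end within 2.5 mm of the hole's floor, at rest and released; the two stock pins are within 20 mm of where they began ((((z of pin18 in the frame of rack between 0.015 and 0.0225 m and y of pin18 in the frame of rack between -0.0625 and -0.0215 m and x of pin18 in the frame of rack between -0.005 and 0.005 m and angle between pin18's own z axis and vertical below 0.09 rad and horizontal distance between each of pin21, pin24 and pad above 0.07 m and distance of each of pin21, pin24 from where it was at the start of the episode below 0.02 m) and linear speed of pin18 below 0.01 m/s) or ((z of pin21 in the frame of rack between 0.015 and 0.0225 m and y of pin21 in the frame of rack between -0.0205 and 0.0205 m and x of pin21 in the frame of rack between -0.005 and 0.005 m and angle between pin21's own z axis and vertical below 0.09 rad and horizontal distance between each of pin18, pin24 and pad above 0.07 m and distance of each of pin18, pin24 from where it was at the start of the episode below 0.02 m) and linear speed of pin21 below 0.01 m/s) or ((z of pin24 in the frame of rack between 0.015 and 0.0225 m and y of pin24 in the frame of rack between 0.0215 and 0.0625 m and x of pin24 in the frame of rack between -0.005 and 0.005 m and angle between pin24's own z axis and vertical below 0.09 rad and horizontal distance between each of pin18, pin21 and pad above 0.07 m and distance of each of pin18, pin21 from where it was at the start of the episode below 0.02 m) and linear speed of pin24 below 0.01 m/s))); the robot touches nothing.
It fails at once if the rack takes more than 30 N of contact (contact force between rack and anything else above 30 N).
It fails at once if a bystander (bearing, filter, screwdriver, nut, carton) is moved more than 30 mm (distance of any of bearing, filter, driver, nut, carton from where it was at the start of the episode above 0.03 m).
It also fails if it takes over 69 s, if anything falls off the work surface, if the arm or the gripper's body presses on something with over 40 N, if the wrist force passes 120 N, or if a joint passes its speed limit or range.

## Working session

There is one attempt and no reset: what is moved stays moved. The work goes in short steps, Python scripts to look and compute and a shell command to move; the robot and the scene stay as the last step left them, time stands still between calls to the robot, and variables do not carry over. Pictures are saved under pics/ and viewed, and the job is handed in when it is done.

```bash
ls; mkdir -p pics; python3 - <<'E'
from bench import r
import cv2
s=r.observe();print({k:s[k] for k in('clock','tool_pos','eef_rot','wrist_force','gripper_width')})
for n in("side","top","wrist"):
    p=r.camera_params(n);print(n,p)
    cv2.imwrite(f"pics/{n}0.png",r.snapshot(n))
E
```

```text
pics
{'clock': 0.0, 'tool_pos': array([0.23210832, 0.5796416 , 0.23791643]), 'eef_rot': array([ 0.69496646, -0.13385612,  0.1337073 , -0.69370492]), 'wrist_force': array([ 0.2323195 , -0.078995  , -0.40693894]), 'gripper_width': 0.9987606892943532}
side {'fx': 463.0765775980331, 'fy': 463.0765775980331, 'cx': 255.1237974547019, 'cy': 181.87331814743197, 'rvec': array([ 0.39678776, -2.66408531,  1.39174266]), 'tvec': array([0.49311997, 0.14526535, 1.23705213])}
top {'fx': 352.79058801968523, 'fy': 352.79058801968523, 'cx': 255.35297268674543, 'cy': 191.68059778599385, 'rvec': array([ 2.1592775 , -2.16627435,  0.18413617]), 'tvec': array([-0.01956476,  0.50930133,  0.98104452])}
wrist {'fx': 297.3186396354542, 'fy': 297.3186396354542, 'cx': 256.1914887055231, 'cy': 183.10970484976536, 'rvec': array([-2.39329383, -1.61980156, -0.23503978]), 'tvec': array([-0.6237148 , -0.03967848,  0.39036763])}
```

View pics/top0.png

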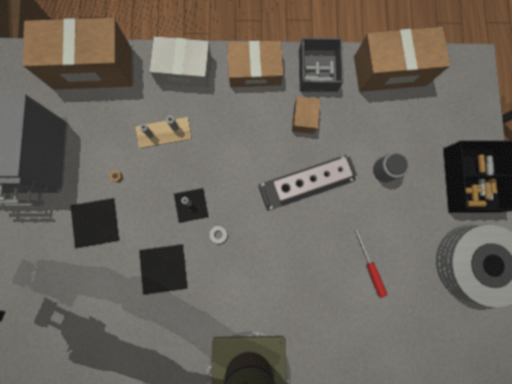

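View pics/side0.png

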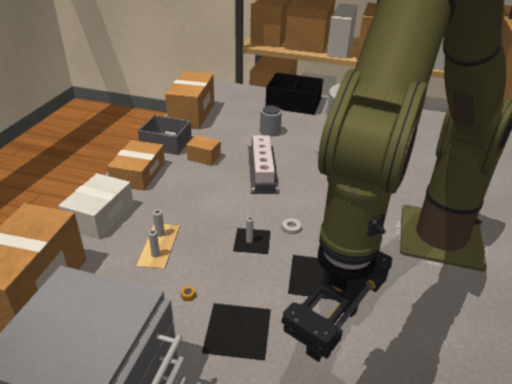

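View pics/wrist0.png

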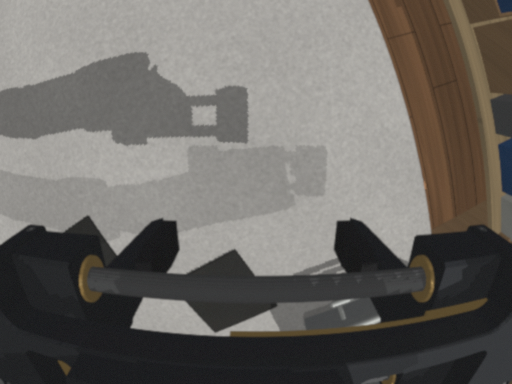

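The top view has three black squares, at (94,223), (163,269) and (191,205). The one at (191,205) is the smallest and carries a pin at (185,200), so it fits the pad. The rack is near (308,182) with its large holes to the left, and the stock pins are on the board at (163,130). Next I'll enlarge and measure.

```bash
cat > h.py <<'E'
import numpy as np, cv2
from scipy.spatial.transform import Rotation as R
from bench import r
def cam(n):
    p=r.camera_params(n);K=np.array([[p['fx'],0,p['cx']],[0,p['fy'],p['cy']],[0,0,1]])
    return K,R.from_rotvec(p['rvec']).as_matrix(),np.array(p['tvec'])
def plane(n,px,z,c=None):
    K,Rm,t=c or cam(n)
    px=np.atleast_2d(np.array(px,float));o=-Rm.T@t
    if n=='wrist':
        d=px-K[:2,2];rr=np.linalg.norm(d,axis=1,keepdims=True);th=rr/K[0,0]
        ray=np.c_[d/np.maximum(rr,1e-9)*np.sin(th),np.cos(th)]
    else: ray=np.c_[(px-K[:2,2])/K[0,0],np.ones(len(px))]
    w=ray@Rm
    return o+w*((z-o[2])/w[:,2:3])
def proj(n,P,c=None):
    K,Rm,t=c or cam(n)
    q=np.atleast_2d(P)@Rm.T+t
    if n=='wrist':
        rr=np.linalg.norm(q[:,:2],axis=1,keepdims=True);th=np.arctan2(rr,q[:,2:3])
        return K[:2,2]+K[0,0]*th*q[:,:2]/np.maximum(rr,1e-9)
    return K[:2,2]+K[0,0]*q[:,:2]/q[:,2:3]
E
python3 - <<'E'
from h import *
t=cv2.imread('pics/top0.png');s=cv2.imread('pics/side0.png')
a=cv2.resize(t[180:230,165:215],None,fx=8,fy=8,interpolation=cv2.INTER_CUBIC)
b=cv2.resize(s[205:260,225:280],(400,400),interpolation=cv2.INTER_CUBIC)
c=cv2.resize(t[140:220,250:370],(600,400),interpolation=cv2.INTER_CUBIC)
cv2.imwrite('pics/c1.png',np.hstack([a,b]));cv2.imwrite('pics/c2.png',c)
# pads
m=(t.max(2)<45).astype(np.uint8)
for ct in cv2.findContours(m,0,2)[0]:
    if cv2.contourArea(ct)>400: 
        rc=cv2.minAreaRect(ct);print(rc,plane('top',rc[0],0.004).round(3))
        if 150<rc[0][0]<220: 
            P=plane('top',cv2.boxPoints(rc),0.004);print(np.linalg.norm(np.diff(P,axis=0),axis=1))
# holes: dark circles on light bar
g=cv2.cvtColor(t,6)
hs=cv2.cvtColor(t,cv2.COLOR_BGR2HSV)
m=((g>150)).astype(np.uint8);m[:140]=0;m[220:]=0;m[:,:255]=0;m[:,365:]=0
for ct in cv2.findContours(m,0,2)[0]:
    if cv2.contourArea(ct)>400:
        rc=cv2.minAreaRect(ct);P=plane('top',cv2.boxPoints(rc),0.05);print('bar',rc,P.round(4),plane('top',rc[0],.05))
        f=np.zeros_like(m);cv2.drawContours(f,[cv2.convexHull(ct)],-1,1,-1)
        k=((f>0)&(g<110)).astype(np.uint8)
        n,l,st,ce=cv2.connectedComponentsWithStats(k)
        for i in range(1,n):
            if st[i,4]>8:print('hole',ce[i].round(2),st[i,4],plane('top',ce[i],.05)[0].round(4))
E
```

```text
((249.0, 368.0), (30.0, 50.0), 90.0) [[ 0.019 -0.002  0.004]]
((162.51527404785156, 269.3646545410156), (42.75495910644531, 43.349700927734375), 82.40535736083984) [[0.289 0.245 0.004]]
[0.12352537 0.1209384  0.12161535]
((94.13002014160156, 222.9100341796875), (41.71929931640625, 42.99208450317383), 81.8698959350586) [[0.423 0.446 0.004]]
((190.6154022216797, 205.07691955566406), (27.45625877380371, 27.848491668701172), 78.69007110595703) [[0.474 0.169 0.004]]
[0.08161316 0.08165957 0.08079328]
((477.5, 176.5), (71.0, 67.0), 90.0) [[ 0.56  -0.7    0.004]]
bar ((312.5054016113281, 178.10263061523438), (18.87409210205078, 75.5387191772461), 71.0534896850586) [[ 0.5368 -0.0735  0.05  ]
 [ 0.609  -0.2824  0.05  ]
 [ 0.5562 -0.298   0.05  ]
 [ 0.4854 -0.0903  0.05  ]] [[ 0.54645798 -0.18521689  0.05      ]]
hole [339.8 168.8] 15 [ 0.5738 -0.2653  0.05  ]
hole [326.4  173.44] 25 [ 0.5601 -0.2258  0.05  ]
hole [312.82 178.18] 33 [ 0.5462 -0.1861  0.05  ]
hole [299.12 182.88] 43 [ 0.5326 -0.1463  0.05  ]
hole [285.29 187.5 ] 56 [ 0.5192 -0.1063  0.05  ]
```

View pics/c1.png

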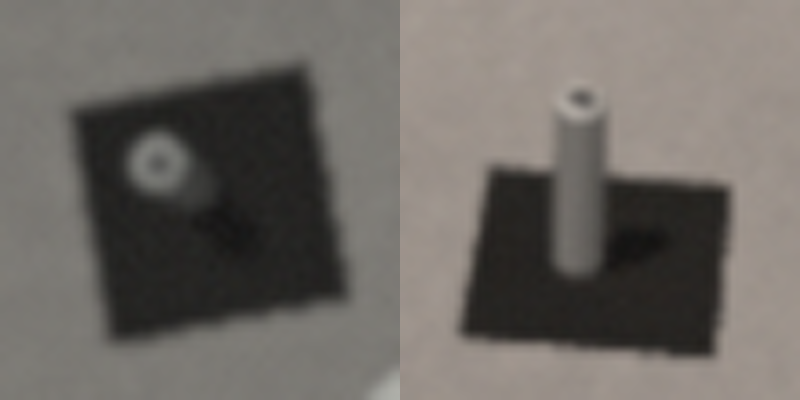

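View pics/c2.png

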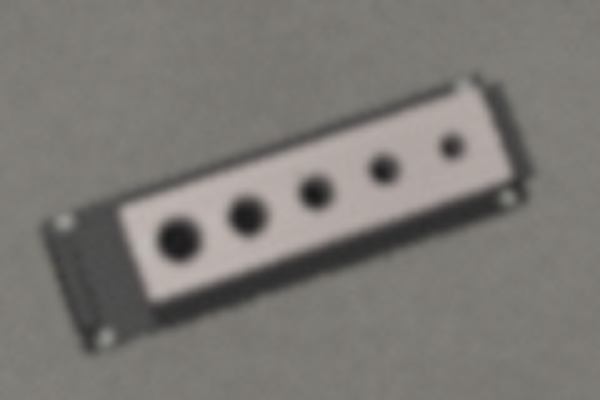

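The crop shows an unholed pin with a ring-shaped top on the smallest square; its top centre is about (184.2,200.1) in the top view and (249.4,218.2) in the side view. All five holes are visible in the rack, with the bar shifted towards the small end. Next: triangulate the pin and compare diameters.

```bash
python3 - <<'E'
from h import *
def tri(a,b):
    M=[]
    for n,p in(('top',a),('side',b)):
        K,Rm,t=cam(n);Pm=K@np.c_[Rm,t];M+= [p[0]*Pm[2]-Pm[0],p[1]*Pm[2]-Pm[1]]
    v=np.linalg.svd(np.array(M))[2][-1];return v[:3]/v[3]
P=tri((184.2,200.1),(249.4,218.2));print('pin top',P,plane('top',(184.2,200.1),.079),plane('side',(249.4,218.2),.079))
t=cv2.imread('pics/top0.png');s=cv2.imread('pics/side0.png')
# pin widths in side view: bright run across mid
for x0,x1,y in ((235,265,230),(235,265,234),(145,175,222),(145,175,226),(142,170,242),(142,170,246)):
    print(y,s[y,x0:x1].max(1).tolist())
a=cv2.resize(s[195:275,130:210],(560,560),interpolation=cv2.INTER_CUBIC)
cv2.imwrite('pics/c3.png',a)
from scipy.spatial.transform import Rotation as R
print(R.from_quat(r.observe()['eef_rot']).as_matrix().round(3))
E
```

```text
pin top [0.47986395 0.17489243 0.07820712] [[0.48015623 0.17482701 0.079     ]] [[0.47936792 0.17581733 0.079     ]]
230 [152, 124, 64, 43, 39, 40, 41, 37, 36, 41, 56, 89, 110, 112, 108, 103, 93, 77, 58, 47, 47, 51, 51, 56, 59, 60, 61, 66, 72, 79]
234 [131, 76, 44, 40, 37, 37, 38, 38, 38, 38, 57, 89, 111, 113, 107, 101, 93, 77, 52, 41, 42, 40, 40, 41, 40, 38, 39, 38, 36, 37]
222 [157, 157, 157, 156, 155, 155, 153, 153, 142, 123, 114, 110, 108, 103, 98, 93, 90, 90, 121, 153, 158, 159, 159, 159, 159, 158, 157, 156, 155, 155]
226 [157, 157, 156, 156, 155, 156, 159, 179, 214, 198, 126, 110, 109, 106, 101, 96, 91, 92, 137, 203, 230, 233, 232, 230, 224, 214, 209, 209, 212, 212]
242 [155, 155, 156, 165, 208, 235, 236, 210, 129, 111, 107, 103, 97, 93, 89, 104, 176, 229, 227, 220, 213, 211, 212, 212, 215, 217, 218, 219]
246 [155, 164, 201, 232, 238, 237, 236, 221, 163, 119, 109, 105, 99, 96, 92, 91, 130, 187, 212, 212, 212, 213, 213, 216, 219, 220, 220, 221]
[[ 0.928 -0.     0.372]
 [-0.372 -0.001  0.928]
 [ 0.    -1.    -0.001]]
```

View pics/c3.png

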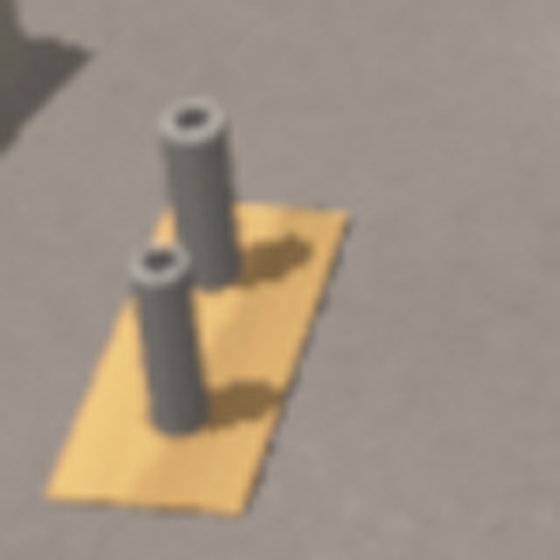

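```bash
python3 -m pendant '[[[0.025,0,-0.019],[0,0,0]],[[0.025,0,-0.019],[0,0,0]],[[0.025,0,-0.019],[0,0,0]],[[0.025,0,-0.019],[0,0,0]],[[0.025,0,-0.019],[0,0,0]],[[0.025,0,-0.019],[0,0,0]],[[0.025,0,-0.019],[0,0,0]],[[0.025,0,-0.019],[0,0,0]],[[0.025,0,-0.019],[0,0,0]],[[0.025,0,-0.019],[0,0,0]],[[0.025,0,-0.019],[0,0,0]],[[0.025,0,-0.019],[0,0,0]],[[0.025,0,-0.019],[0,0,0]],[[0.025,0,-0.019],[0,0,0]],[[0.03,0,-0.017],[0,0,0]],[[0,0,0],[0,0,0]],[[0,0,0],[0,0,0]]]' -1
python3 - <<'E'
from h import *
c=cam('wrist');im=r.snapshot('wrist');cv2.imwrite('pics/w1.png',im);cv2.imwrite('pics/top1.png',r.snapshot('top'))
print(-c[1].T@c[2],c[1].round(3))
print(proj('wrist',np.array([[.48,.175,.079],[.48,.175,.004]]),c))
from scipy.spatial.transform import Rotation as R
s=r.observe();print(s['tool_pos'],s['joint_pos'].round(2),R.from_quat(s['eef_rot']).as_matrix().round(3))
E
```

```text
clock: 1.57
tool_pos: [0.4809, 0.174, 0.2385]
eef_rot: [0.694, -0.136, 0.136, -0.694]
wrist_force: [-0.3, 0.3, -0.2]
gripper_width: 1.002
[0.41239439 0.20184857 0.38443428] [[ 0.377  0.926 -0.001]
 [ 0.887 -0.361  0.287]
 [ 0.266 -0.109 -0.958]]
[[257.10159153 165.95670848]
 [256.99713203 152.61455169]]
[0.47929247 0.17710278 0.23861318] [-0.28  0.55 -0.26  1.9   0.2   0.72  0.54] [[ 0.929 -0.001  0.371]
 [-0.371  0.001  0.929]
 [-0.001 -1.     0.   ]]
```

View pics/w1.png

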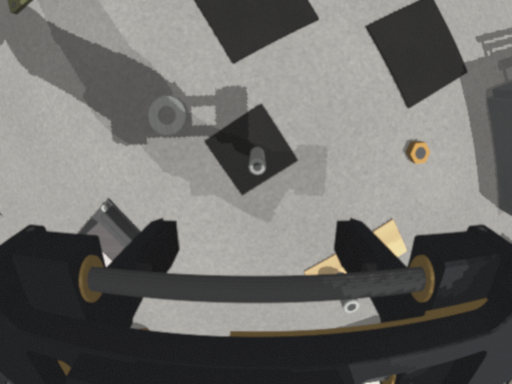

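The wrist view shows the pin standing on the small pad, its top at about (257,167) against a prediction of (257,166). I'm over it, so I'll descend in line.

```bash
python3 -m pendant '[[[0,0.025,0],[0,0,0]],[[0,0.025,0],[0,0,0]],[[0,0.025,0],[0,0,0]],[[0,0.025,0],[0,0,0]],[[0,0.02,0],[0,0,0]],[[0,0,0],[0,0,0]],[[0,0,0],[0,0,0]],[[0,0,0],[0,0,0]]]' -1
python3 - <<'E'
from h import *
for i in range(3):
    c=cam('wrist');im=r.snapshot('wrist');print(r.observe()['tool_pos'],proj('wrist',np.array([.48,.175,.079]),c))
cv2.imwrite('pics/w2.png',im)
E
```

```text
clock: 2.33
tool_pos: [0.48, 0.1776, 0.1197]
eef_rot: [-0.694, 0.133, -0.134, 0.695]
wrist_force: [0.5, -0.7, -0.0]
gripper_width: 1.004
[0.48034499 0.17741724 0.11996839] [[252.88967139 210.00819371]]
[0.48052537 0.17721636 0.12007758] [[252.89287857 209.17534822]]
[0.48057115 0.1769847  0.12004232] [[253.10608472 208.74939754]]
```

View pics/w2.png

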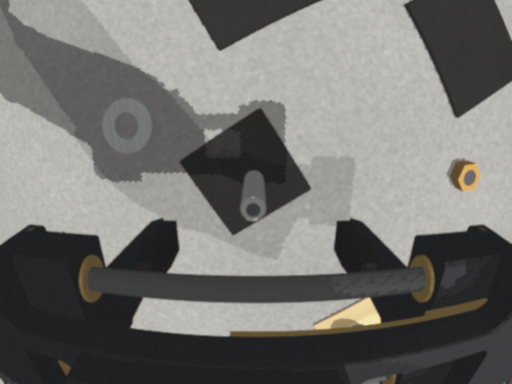

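The pin top is at (253.5,209) against a prediction of (253,208.7), so the pin is confirmed at (0.480, 0.175). I'll descend with a 2 mm correction along the jaws and then close gently.

```bash
python3 -m pendant '[[[0,0.01,-0.002],[0,0,0]],[[0,0.015,0],[0,0,0]],[[0,0.015,0],[0,0,0]],[[0,0.015,0],[0,0,0]],[[0,0.015,0],[0,0,0]],[[0,0,0],[0,0,0]],[[0,0,0],[0,0,0]],[[0,0,0],[0,0,0]]]' -1
python3 -m pendant '[[[0,0,0],[0,0,0]],[[0,0,0],[0,0,0]],[[0,0,0],[0,0,0]],[[0,0,0],[0,0,0]],[[0,0,0],[0,0,0]],[[0,0,0],[0,0,0]],[[0,0,0],[0,0,0]],[[0,0,0],[0,0,0]],[[0,0,0],[0,0,0]],[[0,0,0],[0,0,0]]]' 1 20
python3 -m pendant '[[[0,0,0],[0,0,0]],[[0,0,0],[0,0,0]],[[0,0,0],[0,0,0]],[[0,0,0],[0,0,0]],[[0,0,0],[0,0,0]]]' 1 40
```

```text
clock: 3.15
tool_pos: [0.4798, 0.1747, 0.0498]
eef_rot: [-0.694, 0.133, -0.134, 0.695]
wrist_force: [0.4, -0.0, 0.1]
gripper_width: 1.002
clock: 3.98
tool_pos: [0.4791, 0.1744, 0.0487]
eef_rot: [0.694, -0.134, 0.134, -0.694]
wrist_force: [-0.7, -0.4, 0.3]
gripper_width: 0.275
clock: 4.4
tool_pos: [0.4791, 0.1744, 0.0487]
eef_rot: [0.694, -0.134, 0.134, -0.694]
wrist_force: [-0.2, 0.1, -0.6]
gripper_width: 0.188
```

```bash
python3 -m pendant '[[[0,-0.01,0],[0,0,0]],[[0,-0.02,0],[0,0,0]],[[0,-0.025,0],[0,0,0]],[[0,-0.025,0],[0,0,0]],[[0,-0.02,0],[0,0,0]],[[0,0,0],[0,0,0]],[[0,0,0],[0,0,0]],[[0,0,0],[0,0,0]]]' 1 40
python3 - <<'E'
from h import *
c=cam('wrist');cv2.imwrite('pics/w3.png',r.snapshot('wrist'))
s=r.observe();p=s['tool_pos'];Rm=R.from_quat(s['eef_rot']).as_matrix()
print(p,s['gripper_width'],s['wrist_force'].round(2))
print(proj('wrist',p-[0,0,.045],c),proj('wrist',p+[0,0,.03],c))
d=np.array([.5599,-.2258,p[2]])-p;print(Rm.T@d)
E
```

```text
clock: 5.07
tool_pos: [0.4787, 0.1741, 0.1484]
eef_rot: [0.695, -0.134, 0.134, -0.694]
wrist_force: [0.4, -0.6, -1.4]
gripper_width: 0.193
[0.478442   0.17402771 0.14800983] 0.18991027240170769 [-0.08  0.39 -1.81]
[[256.37435177 205.85003486]] [[256.28531113 264.29282444]]
[ 2.24202674e-01  1.98108104e-04 -3.40926271e-01]
```

View pics/w3.png

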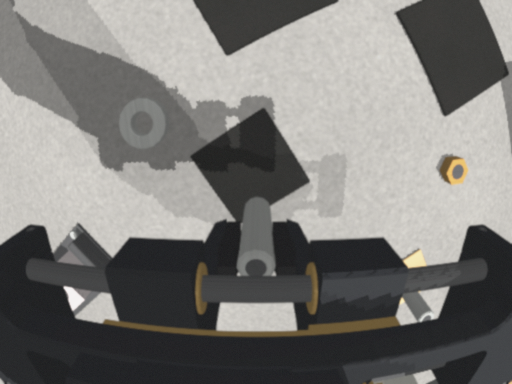

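The pin is held, with its lower end at about (257,203). It is about 27 px wide, where an 18 mm pin should be 26 and a 21 mm pin 31. The grip reads 16.7 mm. So this is pin18 and the target is the 2nd smallest hole. I'll carry it there.

```bash
python3 -m pendant '[[[0.010,0,-0.015],[0,0,0]],[[0.018,0,-0.027],[0,0,0]],[[0.018,0,-0.027],[0,0,0]],[[0.018,0,-0.027],[0,0,0]],[[0.018,0,-0.027],[0,0,0]],[[0.018,0,-0.027],[0,0,0]],[[0.018,0,-0.027],[0,0,0]],[[0.018,0,-0.027],[0,0,0]],[[0.018,0,-0.027],[0,0,0]],[[0.018,0,-0.027],[0,0,0]],[[0.018,0,-0.027],[0,0,0]],[[0.018,0,-0.027],[0,0,0]],[[0.010,0,-0.017],[0,0,0]],[[0.006,0,-0.012],[0,0,0]],[[0,0,0],[0,0,0]],[[0,0,0],[0,0,0]],[[0,0,0],[0,0,0]],[[0,0,0],[0,0,0]]]' 1 40
python3 - <<'E'
from h import *
c=cam('wrist');cv2.imwrite('pics/w4.png',r.snapshot('wrist'))
s=r.observe();p=s['tool_pos'];Rm=R.from_quat(s['eef_rot']).as_matrix()
print(p,s['joint_pos'].round(2),s['gripper_width'],s['wrist_force'].round(2));print(Rm.round(3))
print(proj('wrist',p-[0,0,.045],c),proj('wrist',[.5599,-.2258,.05],c))
d=np.array([.5599,-.2258,p[2]])-p;print(Rm.T@d)
E
```

```text
clock: 6.62
tool_pos: [0.5604, -0.2226, 0.1486]
eef_rot: [-0.694, 0.133, -0.132, 0.695]
wrist_force: [-0.3, 0.4, -0.9]
gripper_width: 0.189
[ 0.56051161 -0.22293778  0.14869826] [ 0.49  0.79 -0.33  1.71  0.36  0.7   1.17] 0.19303388043529024 [-0.55 -0.42 -1.23]
[[ 0.93  -0.     0.369]
 [-0.369  0.001  0.93 ]
 [-0.001 -1.     0.001]]
[[256.0213168  206.72767407]] [[252.63722937 184.69736044]]
[ 4.86505982e-04 -3.67799596e-06 -2.88611463e-03]
```

View pics/w4.png

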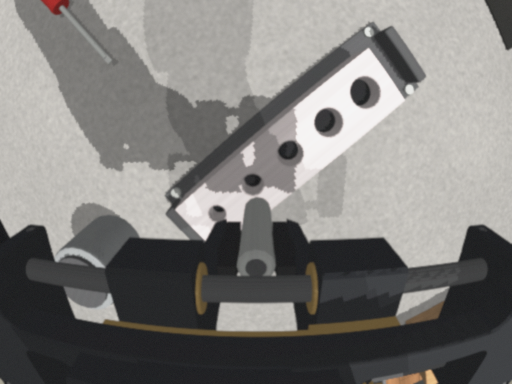

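The wrist view shows the holes at (361,92), (328,121), (289,151), (253,181) and (217,213). The target is the 4th, at (253,181). I'll refine using the rims.

```bash
python3 - <<'E'
from h import *
im=cv2.imread('pics/w4.png');c=cam('wrist')
g=cv2.cvtColor(im,6)
cv2.imwrite('pics/c4.png',cv2.resize(im[160:230,200:310],(792,504),interpolation=cv2.INTER_CUBIC))
for (x,y,th) in ((361,92,120),(328,121,120),(289,151,70),(253,181,60),(217,213,110)):
    for th in (th-20,th,th+15):
        k=(g<th).astype(np.uint8);n,l,st,ce=cv2.connectedComponentsWithStats(k[y-22:y+22,x-22:x+22].copy())
        i=l[22,22] or l[24,22]
        # bbox and area
        b=st[i];ctr=(x-22+b[0]+(b[2]-1)/2,y-22+b[1]+(b[3]-1)/2)
        print(th,i,b.tolist(),ctr,plane('wrist',ctr,.05,c)[0].round(4))
E
```

```text
100 1 [12, 9, 20, 27, 420] (np.float64(360.5), np.float64(92.0)) [ 0.5177 -0.1114  0.05  ]
120 1 [12, 8, 28, 29, 657] (np.float64(364.5), np.float64(92.0)) [ 0.5189 -0.1079  0.05  ]
135 1 [12, 7, 28, 31, 692] (np.float64(364.5), np.float64(92.0)) [ 0.5189 -0.1079  0.05  ]
100 1 [9, 10, 21, 24, 389] (np.float64(325.0), np.float64(120.5)) [ 0.5304 -0.1494  0.05  ]
120 1 [9, 10, 27, 26, 562] (np.float64(328.0), np.float64(121.5)) [ 0.532  -0.1472  0.05  ]
135 1 [9, 9, 27, 28, 592] (np.float64(328.0), np.float64(121.5)) [ 0.532  -0.1472  0.05  ]
50 0 [0, 0, 44, 44, 1776] (np.float64(288.5), np.float64(150.5)) [ 0.5433 -0.1871  0.05  ]
70 1 [11, 13, 20, 17, 263] (np.float64(287.5), np.float64(150.0)) [ 0.5426 -0.1878  0.05  ]
85 1 [11, 12, 20, 19, 295] (np.float64(287.5), np.float64(150.0)) [ 0.5426 -0.1878  0.05  ]
40 1 [18, 17, 11, 9, 53] (np.float64(254.0), np.float64(180.0)) [ 0.5566 -0.2236  0.05  ]
60 1 [14, 16, 16, 11, 133] (np.float64(252.5), np.float64(180.0)) [ 0.5561 -0.2248  0.05  ]
75 1 [14, 15, 16, 13, 154] (np.float64(252.5), np.float64(180.0)) [ 0.5561 -0.2248  0.05  ]
90 0 [0, 0, 44, 44, 1536] (np.float64(216.5), np.float64(212.5)) [ 0.5722 -0.2659  0.05  ]
110 1 [18, 15, 11, 10, 85] (np.float64(218.0), np.float64(210.5)) [ 0.571  -0.2639  0.05  ]
125 1 [14, 15, 30, 29, 539] (np.float64(223.5), np.float64(220.0)) [ 0.5812 -0.263   0.05  ]
```

View pics/c4.png

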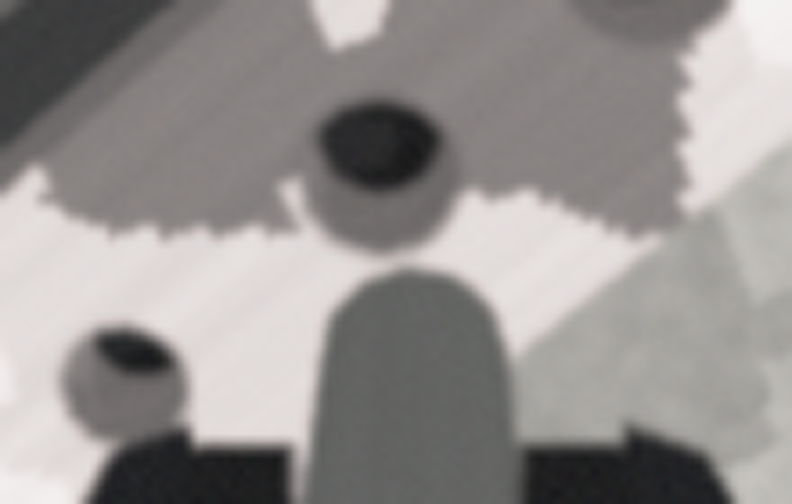

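The enlarged crop shows the 18 mm rim spanning x 300–460 and y 97–252, giving a centre of about (252.4,183.9). The prediction from the top view was (252.6,184.7), so the two views agree. The pin tip is centred at x≈256.3.

```bash
python3 - <<'E'
from h import *
c=cam('wrist');a=plane('wrist',[(252.4,183.9),(216.8,212.9)],.05,c);print(a)
s=r.observe();p=s['tool_pos'];Rm=R.from_quat(s['eef_rot']).as_matrix();print(p)
for q in (a[0],np.array([.5599,-.2258,0])):
    d=q-p;d[2]=0;print(Rm.T@d)
E
```

```text
[[ 0.55929466 -0.22615078  0.05      ]
 [ 0.57267627 -0.26585503  0.05      ]]
[ 0.56051161 -0.22293778  0.14869826]
[ 5.30895521e-05 -3.96249999e-06 -3.43532737e-03]
[ 4.86505982e-04 -3.67799596e-06 -2.88611463e-03]
```

```bash
python3 -m pendant '[[[0,0.005,-0.003],[0,0,0]],[[0,0.01,0],[0,0,0]],[[0,0.01,0],[0,0,0]],[[0,0.01,0],[0,0,0]],[[0,0.008,0],[0,0,0]],[[0,0,0],[0,0,0]],[[0,0,0],[0,0,0]],[[0,0,0],[0,0,0]],[[0,0,0],[0,0,0]]]' 1 40
python3 - <<'E'
from h import *
c=cam('wrist');im=r.snapshot('wrist');cv2.imwrite('pics/c5.png',cv2.resize(im[150:250,190:320],(780,600),interpolation=cv2.INTER_CUBIC))
s=r.observe();p=s['tool_pos'];Rm=R.from_quat(s['eef_rot']).as_matrix()
print(p,s['wrist_force'].round(2),s['gripper_width'])
print(proj('wrist',p-[0,0,.045],c),proj('wrist',[[.5593,-.2262,.05],[.5599,-.2258,.05]],c))
for q in ([.5593,-.2262,0],[.5599,-.2258,0]):print(Rm.T@((q-p)*[1,1,0]))
E
```

```text
clock: 7.42
tool_pos: [0.5597, -0.2282, 0.1061]
eef_rot: [-0.694, 0.133, -0.134, 0.694]
wrist_force: [0.3, -0.3, -1.4]
gripper_width: 0.195
[ 0.55966175 -0.22826541  0.1061999 ] [-0.08  0.07 -0.81] 0.18853643623341054
[[256.47549947 206.29528147]] [[258.93340147 199.26303238]
 [259.75430559 199.79364147]]
[-1.10362081e-03 -8.19115123e-07  1.78291512e-03]
[-6.95315519e-04 -2.59573323e-07  2.37729419e-03]
```

View pics/c5.png

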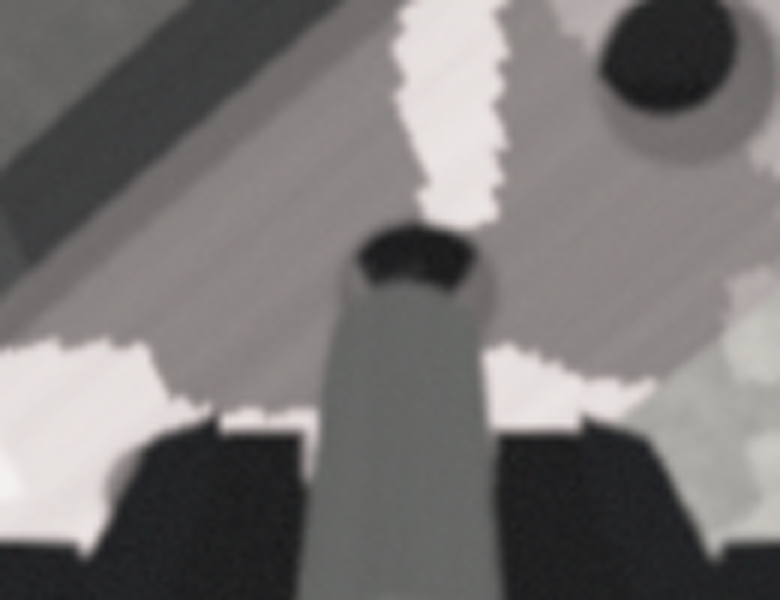

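```bash
python3 - <<'E'
from h import *
c=cam('wrist');s=r.observe();p=s['tool_pos'];print(p)
a=np.linspace(0,2*np.pi,180)
def circ(x,y,z,rad):return proj('wrist',np.c_[x+rad*np.cos(a),y+rad*np.sin(a),np.full(180,z)],c)
def crop(q):return ((q+.5-[190,150])*6).round(0)
for dz in(.0442,.0452):
    q=crop(circ(p[0],p[1],p[2]-dz,.0075));print('tip flat xmin xmax ymin ymax',q.min(0),q.max(0))
    q=crop(circ(p[0],p[1],p[2]-dz+.0015,.009));print('tip full',q.min(0),q.max(0))
for h in ([.5593,-.2262],[.5599,-.2258],[p[0],p[1]]):
    q=crop(circ(*h,.05,.0095));print('hole',q.min(0),q.max(0))
E
```

```text
[ 0.55966175 -0.22826541  0.1061999 ]
tip flat xmin xmax ymin ymax [337. 281.] [468. 403.]
tip full [323. 273.] [481. 420.]
tip flat xmin xmax ymin ymax [337. 278.] [467. 400.]
tip full [323. 270.] [481. 417.]
hole [338. 223.] [496. 371.]
hole [343. 226.] [501. 374.]
hole [323. 232.] [481. 380.]
```

Relative to the pin tip, the hole is about 1.1 mm back along tool x and about 1 mm along +z. With the chamfer, that is within catching range. I'll correct for it and descend gently.

```bash
python3 -m pendant '[[[-0.001,0.002,0.001],[0,0,0]],[[0,0.002,0],[0,0,0]],[[0,0.002,0],[0,0,0]],[[0,0.002,0],[0,0,0]],[[0,0,0],[0,0,0]],[[0,0,0],[0,0,0]]]' 1 40
python3 -m pendant '[[[0,0.001,0],[0,0,0]],[[0,0.001,0],[0,0,0]],[[0,0.001,0],[0,0,0]],[[0,0,0],[0,0,0]]]' 1 40
python3 -m pendant '[[[0,0.001,0],[0,0,0]],[[0,0.001,0],[0,0,0]],[[0,0,0],[0,0,0]]]' 1 40
```

```text
clock: 7.97
tool_pos: [0.5586, -0.2268, 0.0975]
eef_rot: [-0.694, 0.134, -0.134, 0.694]
wrist_force: [0.0, 0.1, -1.2]
gripper_width: 0.191
clock: 8.3
tool_pos: [0.5586, -0.2268, 0.0945]
eef_rot: [-0.694, 0.134, -0.134, 0.694]
wrist_force: [-0.5, 0.2, -1.3]
gripper_width: 0.19
clock: 8.55
tool_pos: [0.5586, -0.2267, 0.0925]
eef_rot: [-0.694, 0.134, -0.134, 0.694]
wrist_force: [0.3, 0.3, -1.1]
gripper_width: 0.194
```

```bash
python3 -m pendant '[[[0,0.001,0],[0,0,0]],[[0,0.001,0],[0,0,0]],[[0,0,0],[0,0,0]]]' 1 40
python3 -m pendant '[[[0,0.001,0],[0,0,0]],[[0,0.001,0],[0,0,0]],[[0,0,0],[0,0,0]]]' 1 40
python3 - <<'E'
from h import *
c=cam('wrist');im=r.snapshot('wrist');cv2.imwrite('pics/c6.png',cv2.resize(im[150:250,190:320],(780,600),interpolation=cv2.INTER_CUBIC))
s=r.observe();print(s['tool_pos'],s['wrist_force'],s['torque'])
E
```

```text
clock: 8.8
tool_pos: [0.5586, -0.2267, 0.0905]
eef_rot: [-0.694, 0.134, -0.134, 0.694]
wrist_force: [-0.3, -0.2, -1.3]
gripper_width: 0.19
clock: 9.05
tool_pos: [0.5587, -0.2267, 0.0885]
eef_rot: [-0.694, 0.134, -0.134, 0.694]
wrist_force: [-0.1, 0.5, -1.5]
gripper_width: 0.192
[ 0.55866844 -0.22670607  0.08855647] [-0.14221545 -0.59336237 -1.67893669] [ 0.23184812 -0.01487907  0.01135373]
```

View pics/c6.png

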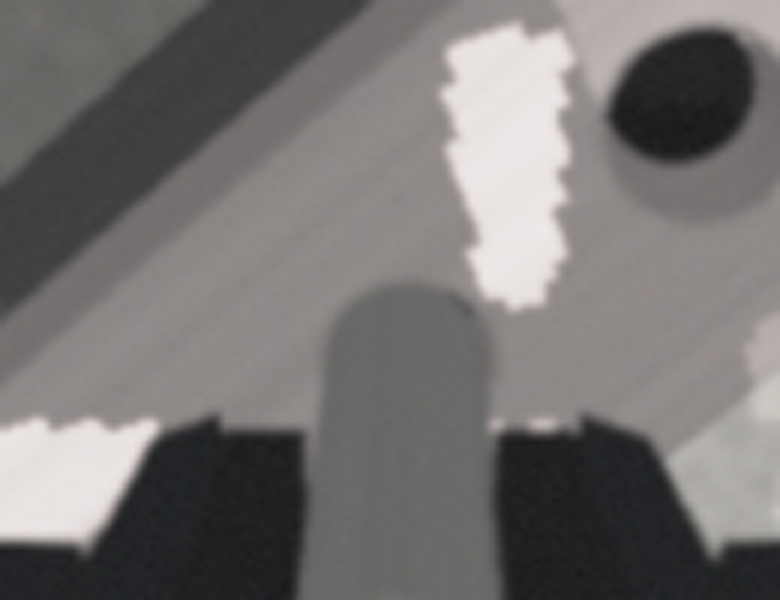

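The pin is entering the hole: its rim meets the pin at about (408,285) in the crop, and there is no contact force. I'll continue towards the follower.

```bash
python3 -m pendant '[[[0,0.0015,0],[0,0,0]],[[0,0.0015,0],[0,0,0]],[[0,0.0015,0],[0,0,0]],[[0,0.0015,0],[0,0,0]],[[0,0,0],[0,0,0]]]' 1 40
python3 -m pendant '[[[0,0.0015,0],[0,0,0]],[[0,0.0015,0],[0,0,0]],[[0,0.0015,0],[0,0,0]],[[0,0.0015,0],[0,0,0]],[[0,0,0],[0,0,0]],[[0,0,0],[0,0,0]],[[0,0,0],[0,0,0]]]' 1 40
```

```text
clock: 9.52
tool_pos: [0.5586, -0.2266, 0.0823]
eef_rot: [-0.694, 0.134, -0.134, 0.694]
wrist_force: [-0.2, 1.2, -1.5]
gripper_width: 0.189
clock: 10.1
tool_pos: [0.5586, -0.2267, 0.0765]
eef_rot: [-0.694, 0.134, -0.134, 0.694]
wrist_force: [-0.1, 2.3, -2.7]
gripper_width: 0.191
```

```bash
python3 -m pendant '[[[0,0,0.0005],[0,0,0]],[[0,0.001,0],[0,0,0]],[[0,0.001,0],[0,0,0]],[[0,0,0],[0,0,0]],[[0,0,0],[0,0,0]]]' 1 45
python3 -m pendant '[[[0,0.001,0],[0,0,0]],[[0,0.001,0],[0,0,0]],[[0,0,0],[0,0,0]],[[0,0,0],[0,0,0]]]' 1 45
```

```text
clock: 10.52
tool_pos: [0.5588, -0.2265, 0.0747]
eef_rot: [0.694, -0.134, 0.134, -0.694]
wrist_force: [-0.3, 1.2, -0.4]
gripper_width: 0.189
clock: 10.85
tool_pos: [0.5591, -0.2265, 0.0733]
eef_rot: [0.694, -0.134, 0.134, -0.694]
wrist_force: [-1.8, 1.5, 5.8]
gripper_width: 0.193
```

The follower is yielding at about 7 N, as specified. I'll keep pushing.

```bash
python3 -m pendant '[[[0,0.001,0],[0,0,0]],[[0,0.001,0],[0,0,0]],[[0,0.001,0],[0,0,0]],[[0,0,0],[0,0,0]],[[0,0,0],[0,0,0]]]' 1 45
python3 -m pendant '[[[0,0.001,0],[0,0,0]],[[0,0.001,0],[0,0,0]],[[0,0.001,0],[0,0,0]],[[0,0,0],[0,0,0]],[[0,0,0],[0,0,0]]]' 1 45
```

```text
clock: 11.27
tool_pos: [0.5591, -0.2264, 0.0703]
eef_rot: [0.694, -0.134, 0.134, -0.694]
wrist_force: [-2.2, 1.3, 5.5]
gripper_width: 0.189
clock: 11.68
tool_pos: [0.559, -0.2264, 0.0673]
eef_rot: [0.694, -0.134, 0.134, -0.694]
wrist_force: [-2.2, 3.4, 5.3]
gripper_width: 0.19
```

```bash
python3 -m pendant '[[[0,0.001,0.0003],[0,0,0]],[[0,0.001,0],[0,0,0]],[[0,0,0],[0,0,0]],[[0,0,0],[0,0,0]]]' 1 45
python3 -m pendant '[[[0,0.0005,0],[0,0,0]],[[0,0,0],[0,0,0]],[[0,0,0],[0,0,0]]]' 1 45
```

```text
clock: 12.02
tool_pos: [0.559, -0.2263, 0.0653]
eef_rot: [0.694, -0.134, 0.134, -0.694]
wrist_force: [-2.6, 2.0, 6.1]
gripper_width: 0.193
clock: 12.27
tool_pos: [0.559, -0.2263, 0.0648]
eef_rot: [0.694, -0.134, 0.134, -0.694]
wrist_force: [-1.9, 1.7, 5.4]
gripper_width: 0.193
```

```bash
python3 -m pendant '[[[0,0.0005,0],[0,0,0]],[[0,0,0],[0,0,0]],[[0,0,0],[0,0,0]]]' 1 45
python3 -m pendant '[[[0,0.0005,0],[0,0,0]],[[0,0,0],[0,0,0]],[[0,0,0],[0,0,0]]]' 1 45
```

```text
clock: 12.52
tool_pos: [0.559, -0.2263, 0.0646]
eef_rot: [0.695, -0.134, 0.134, -0.694]
wrist_force: [-3.0, 1.6, 8.2]
gripper_width: 0.19
clock: 12.77
tool_pos: [0.5591, -0.2263, 0.0646]
eef_rot: [0.695, -0.134, 0.134, -0.694]
wrist_force: [-3.9, 2.1, 12.1]
gripper_width: 0.19
```

The stop is firm at TCP z 0.0646, against an expected 0.0647, and the force is rising, so the pin is home. I'll ease off, open partway and withdraw.

```bash
python3 -m pendant '[[[0,-0.001,0],[0,0,0]],[[0,0,0],[0,0,0]]]' 1 45
python3 -m pendant '[[[0,0,0],[0,0,0]],[[0,0,0],[0,0,0]],[[0,0,0],[0,0,0]],[[0,0,0],[0,0,0]],[[0,0,0],[0,0,0]],[[0,0,0],[0,0,0]],[[0,0,0],[0,0,0]],[[0,0,0],[0,0,0]]]' 0.1 45
python3 - <<'E'
from h import *
cv2.imwrite('pics/w7.png',r.snapshot('wrist'))
s=r.observe();print(s['tool_pos'],s['wrist_force'])
E
```

```text
clock: 12.93
tool_pos: [0.559, -0.2264, 0.0646]
eef_rot: [0.694, -0.134, 0.134, -0.694]
wrist_force: [-2.0, 2.4, 7.6]
gripper_width: 0.191
clock: 13.6
tool_pos: [0.559, -0.2261, 0.0642]
eef_rot: [-0.694, 0.134, -0.134, 0.694]
wrist_force: [0.5, -1.0, -0.6]
gripper_width: 0.45
[ 0.55900072 -0.22610702  0.06416031] [1.15289586 0.28878177 0.06624508]
```

View pics/w7.png

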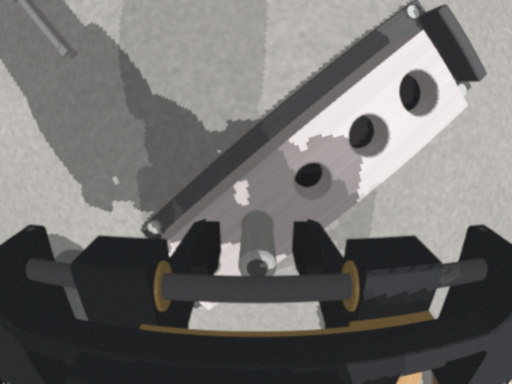

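The fingers are clear of the pin on both sides; its top is at (258,266) and the fingers are at about x=215 and x=300. I'll withdraw straight up.

```bash
python3 -m pendant '[[[0,-0.005,0],[0,0,0]],[[0,-0.01,0],[0,0,0]],[[0,-0.015,0],[0,0,0]],[[0,-0.015,0],[0,0,0]],[[0,-0.02,0],[0,0,0]],[[0,-0.02,0],[0,0,0]],[[0,-0.02,0],[0,0,0]],[[-0.03,0,0.02],[0,0,0]],[[-0.03,0,0.02],[0,0,0]],[[-0.03,0,0.02],[0,0,0]],[[0,0,0.03],[0,0,0]],[[0,0,0.03],[0,0,0]],[[0,0,0],[0,0,0]],[[0,0,0],[0,0,0]],[[0,0,0],[0,0,0]]]' 0.1
python3 - <<'E'
from h import *
t=r.snapshot('top');s=r.snapshot('side');cv2.imwrite('pics/top8.png',t)
cv2.imwrite('pics/c8.png',np.hstack([cv2.resize(t[130:230,250:370],(390,325),interpolation=2),cv2.resize(s[120:220,210:330],(390,325),interpolation=2)]))
c=(.5593,-.2262)
P=proj('top',[[*c,.095],[*c,.105],[*c,.05]]);Q=proj('side',[[*c,.095],[*c,.105],[*c,.05]])
print((P-[250,130])*3.25,(Q-[210,120])*3.25+[390,0])
E
```

```text
clock: 14.9
tool_pos: [0.52, -0.0819, 0.1698]
eef_rot: [0.695, -0.134, 0.134, -0.694]
wrist_force: [0.8, -1.1, 1.1]
gripper_width: 0.452
[[260.91618398 131.99191644]
 [263.77833595 129.62627957]
 [248.72640745 142.06705753]] [[558.76160219  42.6207599 ]
 [559.08710889  33.65940376]
 [557.32747791  82.10289211]]
```

View pics/c8.png

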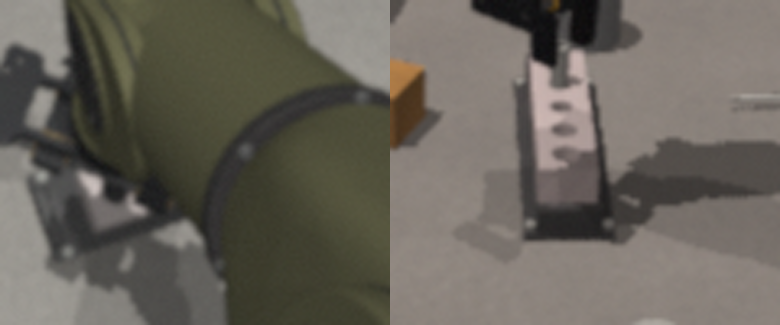

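View pics/top8.png

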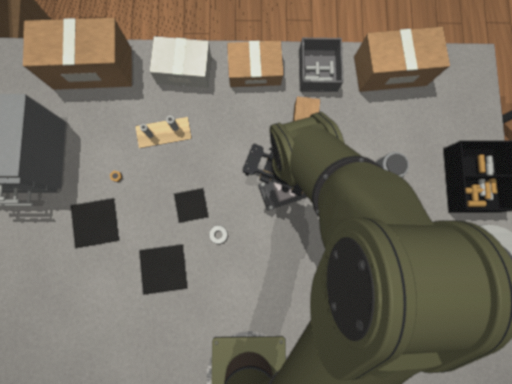

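The arm hides the pin top in both views. Stock pins and bystanders haven't moved. I'll move clear and check again.

```bash
python3 -m pendant '[[[-0.005,-0.005,0.02],[0,0,0]],[[-0.015,-0.005,0.03],[0,0,0]],[[-0.015,-0.005,0.03],[0,0,0]],[[-0.015,-0.005,0.03],[0,0,0]],[[-0.015,-0.005,0.03],[0,0,0]],[[-0.015,-0.005,0.03],[0,0,0]],[[-0.015,-0.005,0.03],[0,0,0]],[[-0.015,0,0.03],[0,0,0]],[[-0.015,0,0.03],[0,0,0]],[[-0.015,0,0.02],[0,0,0]],[[0,0,0],[0,0,0]],[[0,0,0],[0,0,0]],[[0,0,0],[0,0,0]]]' 0.1
python3 - <<'E'
from h import *
t=r.snapshot('top');s=r.snapshot('side');cv2.imwrite('pics/c9.png',np.hstack([cv2.resize(t[130:230,250:370],(390,325),interpolation=2),cv2.resize(s[120:220,210:330],(390,325),interpolation=2)]))
E
```

```text
clock: 16.08
tool_pos: [0.4946, 0.2285, 0.2041]
eef_rot: [0.695, -0.135, 0.135, -0.693]
wrist_force: [0.1, 0.4, 0.3]
gripper_width: 0.451
```

View pics/c9.png

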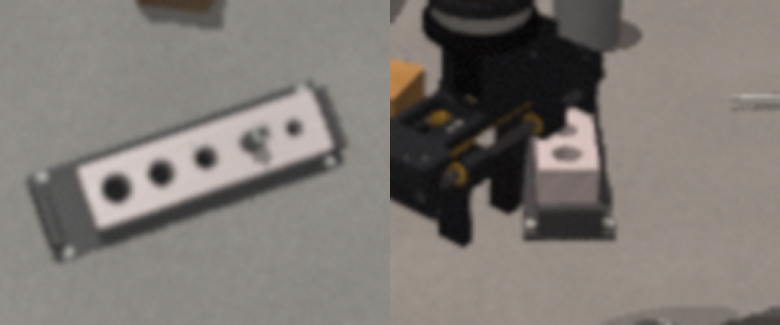

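In the top view the pin's top is at about (262,132) in the crop. A fully home pin is predicted at (261,132). The gripper still hides the side view, so I'll make one more move for that check.

```bash
python3 -m pendant '[[[-0.01,-0.01,0.03],[0,0,0]],[[-0.015,-0.01,0.03],[0,0,0]],[[-0.015,-0.01,0.03],[0,0,0]],[[-0.015,-0.01,0.03],[0,0,0]],[[-0.015,-0.01,0.03],[0,0,0]],[[-0.015,0,0.03],[0,0,0]],[[-0.015,0,0.03],[0,0,0]],[[-0.015,0,0.03],[0,0,0]],[[0,0,0],[0,0,0]],[[0,0,0],[0,0,0]],[[0,0,0],[0,0,0]]]' 0.1
python3 - <<'E'
from h import *
s=r.snapshot('side');cv2.imwrite('pics/c10.png',np.hstack([cv2.resize(s[120:220,210:330],(390,325),interpolation=2),cv2.resize(s,(390,325))]))
E
```

```text
clock: 17.1
tool_pos: [0.4779, 0.494, 0.2537]
eef_rot: [0.695, -0.134, 0.135, -0.693]
wrist_force: [0.5, -1.5, 0.5]
gripper_width: 0.451
```

View pics/c10.png

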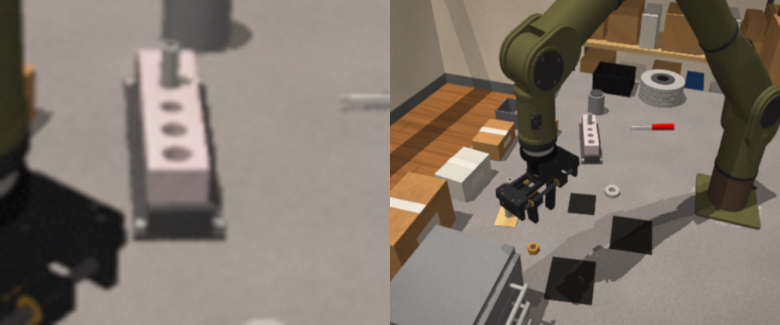

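The side view shows the pin upright in the 18 mm hole with its top at (170,43), against (169,43) predicted for fully home and (169,34) if it stood 10 mm high. I'm handing in.

```bash
python3 -c "
from bench import r
print(r.hand_in())"
```

```text
the job is handed in; nothing more can be done
None
```

The 18 mm pin from the smallest black pad is in the 18 mm hole, second smallest in the rack, pushed fully home and released. I handed the job in at about 17 s; the hand-in gives no verdict.

- **Which pin:** it looked 27 px wide in the wrist camera, where an 18 mm pin should be 26 and a 21 mm pin 31. The gripper read 16.7 mm, slightly under 18 but clearly not 21.
- **Insertion:** there was no vertical push-back until the pin met the follower, only up to about 2.5 N sideways. The follower gave at about 5–8 N net, and the pin stopped firmly at the expected depth (TCP z 0.0646 m, expected 0.0647 m). The highest vertical wrist reading was about 12 N.
- **Final position:** the pin's top matched the fully-home position to within about half a camera pixel in both the top and side views, and it stood upright.
- **Surroundings:** in the top view after release, the stock pins and the bystanders in view showed no visible movement, judged by eye. The arm covered the screwdriver and most of the carton there. The screwdriver looked undisturbed in the last side view; I did not check the carton again. The gripper ended clear of everything.
- **Disagreements:** some TCP readings were off by 2–3 mm, mainly just after moves. The held pin also looked about 1° tilted. I handled both by aiming the pin tip at the hole in the wrist image.

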